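# Set the spring tweezers to the gauge circle and hold

## Robot

A 6-joint arm with a two-finger parallel gripper is mounted at the origin on a cart in front of the work surface, level with it; the furniture and walls round the work are solid. World frame = base frame: x ahead of the robot, y to its left, z up, the work surface at z = 0. Lengths are in m, angles in rad, forces in N, time in s.
With the tool pointing down it reaches from about 0.35 to 0.85 m from the base axis. Payload 8.1 kg.
Tool frame: the origin (TCP) lies at the centre of the arm's flange, where the gripper is bolted on; the fingertips stand 186 mm ahead of it and the grasp point (between the pads) lies 167 mm ahead of it; z points along the fingers, y is the line along which they close (so a half turn about z gives the same grasp; the last joint's range is limited). The gripper opens to 93 mm and grips with 3 to 60 N. Pads are 15 mm wide; open, the fingers measure 128 mm over their backs; the gripper's body (75 mm by 188 mm) begins 65 mm behind the grasp point.
Start: joints at [1.236, 0.13, 1.488, -0, 1.523, -0.085], TCP at [0.148, 0.581, 0.405] pointing down, gripper open.
Joint ranges: [-2.96, 2.96], [-0.89, 2.26], [0.02, 2.5], [-1.34, 4.48], [0, 2.73], [-2.66, 2.66]. Speed limits (rad/s): [2.39, 2.39, 2.79, 3.14, 3.14, 3.14].

## Interface

Orientations are given as a rotation vector (axis times angle).
In Python, from plant import robot gives the robot as it stands.
- The arm moves only by the tool apply_moves, never from a script. Its argument "series" is a list of rows, each a list of 2 entries, a list of its own where there are three numbers: the shift along the tool's x, y, z in mm, then the turn, a rotation vector about the tool's x, y, z in rad. A call has 1 to 12 rows; each row shifts and turns the commanded pose from where the row before left it, along the tool's axes as they then stand; what a row does not reach is not made up. A row lasts 1/12 s, in which the tool goes at most 41.7 mm and 7.16 degrees, less where a joint would pass 70% of its speed; a pose out of reach is approached as far as the arm can. A call is refused whole if a number of a shift passes 41.7 or a number of a turn 0.125, either way. A call with a gripper value outside its range is refused whole. "claw" is the opening, from 0 (shut) to 1 (fully open), set as the call begins (left out, the last holds). The fingers move at their own pace and stop on an object; "newtons" is the grip in N (left out, the last holds). Time passes only in rows, so rows that do not move let the fingers close. It gives the time, the measured TCP pose, the force, the opening and the grip force at its end, in the units of the state.
- robot.read_state(): the state, without advancing time (a new reading comes with each control period).
- robot.read_camera(name): name is "side" or "top"; returns (picture, depth): 400x640x3 uint8, blue, green, red; 400x640 float32, m along the optical axis (not along the pixel's ray), 0 where there is no reading.
- robot.calibration(name): a dict with "fx", "fy", "cx", "cy" (pixels), "extrinsics" (4x4, takes a point from world to camera coordinates). Camera axes: x right, y down, z forward; pixel columns grow to the right and rows downward; lengths in m; the calibration is good to about 2 mm. A picture is of the moment at which its call begins. calibration takes no time and is no camera call.
- robot.close_job(): hands the job in; it is judged then, once.
The state is a dict: "t": time; "q": joint angles; "dq": joint speeds; "joint_torque": joint torques, N m; "tool_pos": TCP position; "orientation": TCP orientation; "force": force on the tool from outside, world axes, zero at the start; "wrist_torque": the same for the moment, N m; "opening": finger opening in m; "gripper_force": force on a finger pad.
Only numpy, scipy, OpenCV 4.12 (cv2) and the standard library are available. Lean on these libraries where they do the work, as an engineer would, in place of code of your own. Each camera call takes 0.05 s, during which the arm holds its last target. There are 200 camera calls.

## Task

Check the spring tweezers that are clamped in the small stand: slide the round gauge along the bench, without lifting it, until the circle engraved in the middle of its top lies centrally under the tweezers' tips. Then squeeze the tweezers by their grip pads until the gap between the tips equals the circle's 14 mm, never letting the tips touch each other, and finish still holding that gap steady; do not let go. Leave the other things on the bench where they are.

Things in the scene. Friction and masses are not known exactly. Their poses are not given: they have to be found in the camera images.
- tweezer_stand: fixed stand: grey base plate 100 x 80 x 12 mm, dark clamp 36 mm wide, 75 mm high with its screw. Origin on the bench under the tweezers' heel, z up. The tweezers lie level, point along the stand's own -x and open across its y, mirrored about y = 0; pads at x = -80 mm. The base plate reaches from x = -20 to +80 mm, so pads and tips are over bare bench.
- tweezer_arm_left: left arm of the tweezers (at the stand's +y side): a steel blade hinged by its heel in the clamp, narrowing and bending down and inwards to the tip (lowest metal 31 mm above the bench). Origin on the hinge, 48 mm up, +7 mm in the stand's y. Turns only about the vertical, sprung outwards: about 1.5 N on its pad starts it inwards, about 4.5 N brings it to the mark. The two arms move independently.
- tweezer_arm_right: right arm of the tweezers (at the stand's -y side): a steel blade hinged by its heel in the clamp, narrowing and bending down and inwards to the tip (lowest metal 31 mm above the bench). Origin on the hinge, 48 mm up, -7 mm in the stand's y. Turns only about the vertical, sprung outwards: about 1.5 N on its pad starts it inwards, about 4.5 N brings it to the mark. The two arms move independently.
- tweezer_pad_left (a point): middle of the outer face of the left arm's ribbed grip pad (28 mm long, 18 mm high: 39 to 57 mm above the bench), 80 mm from the heel. Over both pads the tweezers measure 44 mm at rest and 32 mm at the 14 mm tip gap (pad faces then parallel); 1 mm less over the pads closes the tip gap by 1.6 mm
- tweezer_pad_right (a point): middle of the outer face of the right arm's ribbed grip pad (28 mm long, 18 mm high: 39 to 57 mm above the bench), 80 mm from the heel. Over both pads the tweezers measure 44 mm at rest and 32 mm at the 14 mm tip gap (pad faces then parallel); 1 mm less over the pads closes the tip gap by 1.6 mm
- tweezer_tip_left (a point): inner face of the left arm's tip, 130 mm from the heel, 33.5 mm above the bench. The straight distance to tweezer_tip_right is the tip gap: 34 mm at rest, wanted 14 mm
- tweezer_tip_right (a point): inner face of the right arm's tip, the mirror of tweezer_tip_left
- tip_spot (a point): point on the bench straight below the middle between the tips, on the stand's x-z plane, 130 mm from the stand's origin along its -x
- gauge_puck: loose round aluminium gauge, a flat disc 64 mm in diameter and 22 mm high, about 0.3 kg, that slides on the bench; a fine dark circle of 14 mm diameter is engraved in the middle of its top. Origin at the centre of its underside, z up. It fits under the tips with 9 mm to spare
- screw_tray: bystander, leave alone: round grey metal tray with screws, 102 mm across, 23 mm high; origin at its underside
- insulating_tape: bystander, leave alone: roll of black tape lying flat, 62 mm across, 19 mm high; origin at its underside
- relay: bystander, leave alone: white relay, 13 x 29 mm, 24 mm high; origin at its underside
- heat_sink: bystander, leave alone: black finned heat sink, 42 x 50 mm, 26 mm high; origin at its underside
- solder_spool: bystander, leave alone: upright spool of solder, 58 mm across, 52 mm high; origin at its underside
- usb_stick: bystander, leave alone: memory stick, 18 x 52 x 8 mm; origin at its underside

How it is judged:
By the outcome, as a careful person would: the job done as asked, in the order asked, and still so for the second after the job is handed in, while the arm keeps its last pose, push and grip.
It also fails if it takes over 53 s, if anything falls off the work surface, if the arm or the gripper's body presses on something with over 40 N, if the wrist force passes 120 N, or if a joint passes its speed limit or range.

## Working session

There is one attempt and no reset: what is moved stays moved. The work goes in short steps, Python scripts to look and compute and a tool call to move; the robot and the scene stay as the last step left them, time stands still between calls to the robot, and variables do not carry over. Pictures are saved under pics/ and viewed, at most 10 in all, crops included, and the job is handed in when it is done.

Besides the shell and the picture viewer there is one more tool, called after "Emit:" by a JSON object that holds its "fn" and its "kwargs", one argument or row to a line. apply_moves: Moves the arm, as the interface text tells. Its arguments: {"type":"object","properties":{"series":{"type":"array"},"claw":{"type":"number"},"newtons":{"type":"number"}},"required":["series"]}

```bash
mkdir -p pics
cat > h.py <<'E'
import numpy as np,cv2
from plant import robot
def cam(n):
    im,d=robot.read_camera(n);c=robot.calibration(n);return im,d,c
def ray(c,u,v,z):
    E=np.array(c["extrinsics"]);R=E[:3,:3];t=E[:3,3];o=-R.T@t
    d=R.T@np.array([(u-c["cx"])/c["fx"],(v-c["cy"])/c["fy"],1]);return o+d*(z-o[2])/d[2]
def proj(c,p):
    E=np.array(c["extrinsics"]);q=E[:3,:3]@np.array(p)+E[:3,3];return c["fx"]*q[0]/q[2]+c["cx"],c["fy"]*q[1]/q[2]+c["cy"]
def cloud(c,d):
    E=np.array(c["extrinsics"]);v,u=np.mgrid[:d.shape[0],:d.shape[1]]
    P=np.stack([(u-c["cx"])/c["fx"]*d,(v-c["cy"])/c["fy"]*d,d],-1);return (P-E[:3,3])@E[:3,:3]
E
python3 - <<'E'
from h import *
for n in("top","side"):
    im,d,c=cam(n);cv2.imwrite(f"pics/{n}0.png",im);np.savez(f"{n}0.npz",im=im,d=d)
    print(n,c["fx"],c["cx"],c["cy"],np.round(c["extrinsics"],3).tolist())
s=robot.read_state();print(s["tool_pos"],s["orientation"],s["t"],s["opening"])
E
```

```text
top 421.4698662700439 323.4408554716435 202.70632241293288 [[-0.019, -1.0, 0.005, 0.102], [-0.996, 0.019, -0.086, 0.546], [0.086, -0.007, -0.996, 1.328], [0.0, 0.0, 0.0, 1.0]]
side 452.2759077921493 320.24967192653025 198.54851564961058 [[-0.947, -0.32, -0.017, 0.573], [-0.208, 0.655, -0.726, 0.098], [0.243, -0.684, -0.688, 1.315], [0.0, 0.0, 0.0, 1.0]]
[0.14823232 0.58118591 0.40376332] [-3.91305664e-01 -3.11672776e+00  2.63823300e-03] 0.1 0.09277298920624753
```

View pics/top0.png

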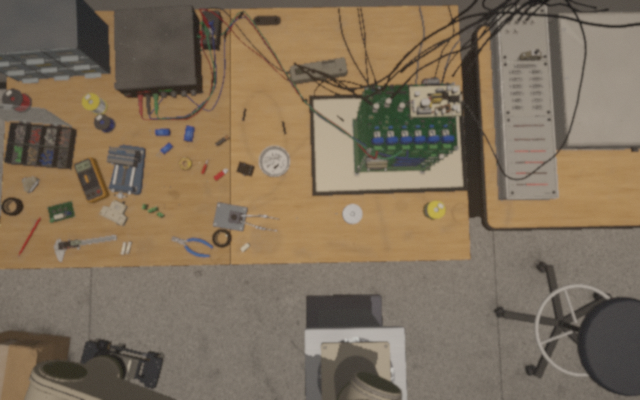

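View pics/side0.png

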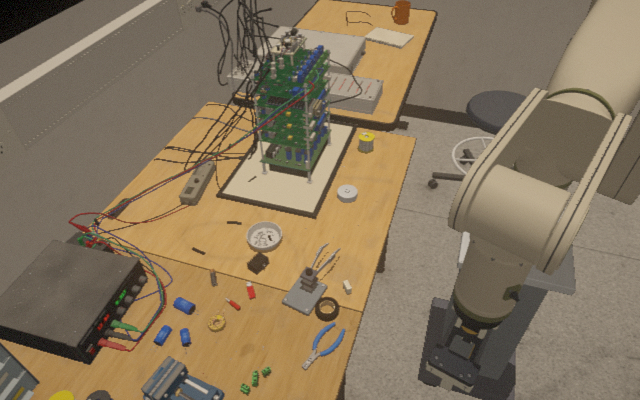

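The top view shows the stand at about (231,217) with the tweezers pointing right to about (272,222), the gauge at (352,214), the tape at (222,238), the relay at (245,247) and the spool at (436,210). I'll crop closer and measure.

Run:
```python
from h import *
T=np.load("top0.npz");S=np.load("side0.npz");ct=robot.calibration("top");cs=robot.calibration("side")
a=cv2.resize(T["im"][190:260,200:370],None,fx=4.7,fy=4.7,interpolation=cv2.INTER_CUBIC)
b=cv2.resize(S["im"][175:325,275:375],None,fx=3,fy=3,interpolation=cv2.INTER_CUBIC)
o=np.zeros((560,800,3),np.uint8);o[:a.shape[0],:799]=a[:, :799];cv2.imwrite("pics/c1.png",o[:330]);cv2.imwrite("pics/c2.png",cv2.resize(S["im"][175:325,275:375],None,fx=4,fy=4,interpolation=cv2.INTER_CUBIC))
for n,D,c in(("top",T,ct),("side",S,cs)):
    P=cloud(c,D["d"]);
    for nm,(u0,u1,v0,v1) in dict(top=dict(puck=(338,366,200,228),stand=(205,285,198,240),spool=(422,450,196,224)),side=dict(puck=(334,360,180,206),stand=(280,345,240,315))  )[n].items():
        Q=P[v0:v1,u0:u1].reshape(-1,3);I=D["im"][v0:v1,u0:u1].reshape(-1,3)
        for lo,hi in((.008,.016),(.016,.028),(.03,.04),(.04,.06),(.06,.09)):
            m=(Q[:,2]>lo)&(Q[:,2]<hi)
            if m.sum()>3:print(n,nm,lo,m.sum(),Q[m].mean(0).round(4),Q[m].min(0).round(3),Q[m].max(0).round(3))
# table height check
for n,D,c,(u,v) in(("top",T,ct,(310,225)),("side",S,cs,(330,225))):print(n,cloud(c,D["d"])[v,u])
# puck by colour
for n,D,c,(u0,u1,v0,v1) in(("top",T,ct,(335,370,197,231)),("side",S,cs,(330,364,176,210))):
    h=cv2.cvtColor(D["im"][v0:v1,u0:u1],cv2.COLOR_BGR2HSV);m=((h[...,1]<50)&(h[...,2]>120)).astype(np.uint8)
    k,l,st,ce=cv2.connectedComponentsWithStats(m);i=1+np.argmax(st[1:,4]);print(n,st[i],ce[i]+[u0,v0],ray(c,*(ce[i]+[u0,v0]),.022))
```

```text
top puck 0.008 21 [0.5115 0.0008 0.0147] [ 0.481 -0.028  0.01 ] [0.542 0.026 0.016]
top puck 0.016 288 [5.117e-01 4.000e-04 2.100e-02] [ 0.481 -0.031  0.016] [0.542 0.03  0.028]
top stand 0.008 549 [0.5073 0.399  0.0117] [0.438 0.226 0.008] [0.565 0.451 0.016]
top stand 0.016 107 [0.4667 0.4171 0.0185] [0.437 0.347 0.016] [0.553 0.449 0.023]
top stand 0.03 12 [0.4933 0.3279 0.0361] [0.463 0.236 0.032] [0.519 0.36  0.039]
top stand 0.04 107 [0.4937 0.305  0.0522] [0.463 0.239 0.04 ] [0.521 0.386 0.06 ]
top stand 0.06 120 [0.5059 0.3689 0.0667] [0.486 0.351 0.06 ] [0.524 0.389 0.078]
top spool 0.008 9 [ 0.5128 -0.2405  0.0119] [ 0.496 -0.251  0.008] [ 0.532 -0.236  0.016]
top spool 0.016 13 [ 0.5163 -0.2401  0.0233] [ 0.495 -0.251  0.018] [ 0.537 -0.236  0.028]
top spool 0.04 266 [ 0.5189 -0.261   0.05  ] [ 0.49  -0.29   0.042] [ 0.547 -0.232  0.058]
side puck 0.008 37 [0.508  0.0227 0.0125] [ 0.483 -0.018  0.008] [0.539 0.034 0.016]
side puck 0.016 229 [0.5137 0.0021 0.0206] [ 0.482 -0.034  0.016] [0.546 0.034 0.026]
side stand 0.008 897 [0.5045 0.4056 0.0114] [0.415 0.341 0.008] [0.561 0.451 0.016]
side stand 0.016 216 [0.4512 0.4136 0.0184] [0.416 0.337 0.016] [0.52  0.446 0.026]
side stand 0.03 83 [0.5005 0.3568 0.037 ] [0.466 0.237 0.031] [0.528 0.391 0.04 ]
side stand 0.04 239 [0.496  0.318  0.0503] [0.463 0.247 0.04 ] [0.528 0.39  0.06 ]
side stand 0.06 160 [0.5079 0.3733 0.0664] [0.489 0.352 0.06 ] [0.528 0.389 0.078]
top [0.47761437 0.13665839 0.00160079]
side [ 0.52760737  0.13736443 -0.00161217]
top [  7   7  20  20 304] [351.97697368 213.58552632] [0.51089658 0.00108977 0.022     ]
side [  8   9  19  17 258] [346.89922481 192.56976744] [0.51283175 0.00974241 0.022     ]
```

View pics/c1.png

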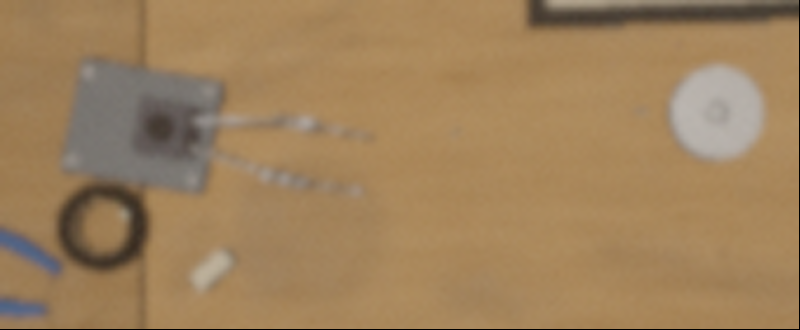

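View pics/c2.png

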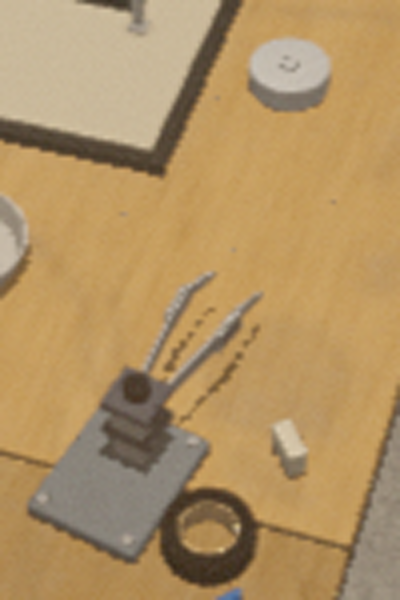

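The top crop shows the plate tilted about 10°, with corners near (87,58), (223,85), (208,192) and (65,170). The tips are at about (370,135) and (363,192) and the gauge centre is at (717,112). The side crop confirms this arrangement. Next I'll work out the stand pose.

Run:
```python
from h import *
T=np.load("top0.npz");S=np.load("side0.npz")
def px(k,u,v):return (u/4.7+200,v/4.7+190) if k=="t" else (u/4+275,v/4+175)
ct=robot.calibration("top");cs=robot.calibration("side")
C={"t":ct,"s":cs}
R=lambda k,u,v,z:ray(C[k],*px(k,u,v),z)[:2]
tp=[R("t",*p,.012) for p in((87,58),(223,85),(208,192),(65,170))]
sp=[R("s",*p,.012) for p in((30,507),(85,418),(210,440),(138,558))]
for q in(tp,sp):
    q=np.array(q);print(q.round(4).tolist(),np.linalg.norm(q-np.roll(q,-1,0),axis=1).round(3))
    r=cv2.minAreaRect((q*1000).astype(np.float32));print(r)
for nm,k,u,v,z in(("tipA","t",370,136,.0335),("tipB","t",363,192,.0335),("padA","t",303,122,.057),("padB","t",280,178,.057),("tipA","s",214,273,.0335),("tipB","s",261,293,.0335),("padA","s",180,297,.057),("padB","s",228,328,.057),("screw","t",160,126,.075),("screw","s",136,386,.075)):print(nm,k,R(k,u,v,z).round(4))
for n,D in(("t",T),("s",S)):
    P=cloud(C[n],D["d"]);r=(slice(195,240),slice(205,290)) if n=="t" else (slice(235,315),slice(278,350))
    Q=P[r].reshape(-1,3);h=cv2.cvtColor(D["im"],cv2.COLOR_BGR2HSV)[r].reshape(-1,3)
    m=(h[:,1]<60)&(abs(Q[:,2]-.012)<.006);print(n,m.sum(),cv2.minAreaRect((Q[m,:2]*1000).astype(np.float32)))
```

```text
[[0.556, 0.4306], [0.5356, 0.3373], [0.4625, 0.3478], [0.4794, 0.4454]] [0.095 0.074 0.099 0.078]
((509.37200927734375, 389.95343017578125), (99.07119750976562, 78.0198974609375), 80.19190216064453)
[[0.5569, 0.4388], [0.5483, 0.3638], [0.4646, 0.3551], [0.4797, 0.4523]] [0.075 0.084 0.098 0.078]
((512.3654174804688, 397.5078125), (98.41309356689453, 81.3814697265625), 81.22942352294922)
tipA t [0.4976 0.2346]
tipB t [0.46   0.2397]
padA t [0.5066 0.2766]
padB t [0.4698 0.292 ]
tipA s [0.5003 0.2359]
tipB s [0.4642 0.2432]
padA s [0.5091 0.2822]
padB s [0.4706 0.2976]
screw t [0.5047 0.3675]
screw s [0.5069 0.3735]
t 546 ((509.9635314941406, 394.33770751953125), (99.23017120361328, 77.87442016601562), 79.16344451904297)
s 811 ((579.2147216796875, 351.6116027832031), (117.861572265625, 269.0697937011719), 55.09720230102539)
```

```bash
cat >> h.py <<'E'
from scipy.spatial.transform import Rotation as Ro
def delta(p,yaw=None):
    "tool-frame shift (mm) to bring TCP to p; tool turn (rad) to have tool y at angle yaw (rad), pointing down"
    s=robot.read_state();R=Ro.from_rotvec(s["orientation"])
    print("shift mm",(R.inv().apply(np.array(p)-s["tool_pos"])*1000).round(1))
    if yaw is not None:
        y=np.array([np.cos(yaw),np.sin(yaw),0]);z=np.array([0,0,-1.]);G=np.stack([np.cross(y,z),y,z],1)
        print("turn",(R.inv()*Ro.from_matrix(G)).as_rotvec().round(4))
    print("t",s["t"],"F",np.round(s["force"],2),"op",round(s["opening"]*1000,2),"gf",s["gripper_force"],np.round(s["tool_pos"],4))
E
python3 - <<'E'
from h import *
T=np.load("top0.npz");S=np.load("side0.npz");ct=robot.calibration("top");cs=robot.calibration("side")
for n,D,c in(("t",T,ct),("s",S,cs)):
    P=cloud(c,D["d"]).reshape(-1,3);P=P[D["d"].ravel()>0]
    m=(P[:,0]>.3)&(P[:,0]<.75)&(P[:,1]>-.2)&(P[:,1]<.5)&(P[:,2]>.06)
    Q=P[m];print(n,len(Q));
    for y0 in np.arange(-.2,.5,.1):
        q=Q[(Q[:,1]>=y0)&(Q[:,1]<y0+.1)]
        if len(q):print(round(y0,1),"minx",np.percentile(q[:,0],[0,2,10]).round(3),"zmax",q[:,2].max().round(3))
print("relay",ray(ct,245.1,247.4,.024))
delta((.511,.001,.4),np.deg2rad(-10))
E
```

```text
t 5661
-0.2 minx [0.622 0.64  0.643] zmax 0.424
-0.1 minx [0.606 0.616 0.632] zmax 0.391
0.0 minx [0.666 0.669 0.676] zmax 0.335
0.3 minx [0.486 0.489 0.492] zmax 0.078
s 5671
-0.2 minx [0.625 0.642 0.645] zmax 0.422
-0.1 minx [0.608 0.622 0.644] zmax 0.39
0.0 minx [0.668 0.672 0.68 ] zmax 0.336
0.3 minx [0.489 0.491 0.495] zmax 0.078
relay [0.40975705 0.34308407 0.024     ]
shift mm [-494.9 -472.5    4.5]
turn [-1.5000e-03  1.1000e-03  1.4955e+00]
t 0.1 F [ 1.03 -0.49  0.37] op 92.77 gf 0.0 [0.1482 0.5812 0.4038]
```

Emit:
{"fn": "apply_moves", "kwargs": {
  "series": [
    [[0, 0, 0], [0, 0, 0.125]],
    [[0, 0, 0], [0, 0, 0.125]],
    [[0, 0, 0], [0, 0, 0.125]],
    [[0, 0, 0], [0, 0, 0.125]],
    [[0, 0, 0], [0, 0, 0.125]],
    [[0, 0, 0], [0, 0, 0.125]],
    [[0, 0, 0], [0, 0, 0.125]],
    [[0, 0, 0], [0, 0, 0.125]],
    [[0, 0, 0], [0, 0, 0.125]],
    [[0, 0, 0], [0, 0, 0.125]],
    [[0, 0, 0], [0, 0, 0.125]],
    [[0, 0, 0], [0, 0, 0.12]]
  ],
  "claw": 1,
  "newtons": 10
}}

```text
t: 1.1
tool_pos: [0.1482, 0.5813, 0.4041]
orientation: [2.412, 2.012, -0.002]
force: [1.2, -0.1, 1.1]
opening: 0.0928
gripper_force: 0.0
```

Emit:
{"fn": "apply_moves", "kwargs": {
  "series": [
    [[0, 0, 0], [0, 0, -0.112]],
    [[0, 0, 0], [0, 0, -0.112]],
    [[0, 0, 0], [0, 0, -0.112]],
    [[0, 0, 0], [0, 0, -0.112]],
    [[0, 0, 0], [0, 0, -0.112]],
    [[0, 0, 0], [0, 0, -0.112]],
    [[0, 0, 0], [0, 0, -0.112]],
    [[-28.5, -1.5, 0], [0, 0, 0]],
    [[-28.5, -1.5, 0], [0, 0, 0]],
    [[-28.5, -1.5, 0], [0, 0, 0]],
    [[-28.5, -1.5, 0], [0, 0, 0]],
    [[-28.5, -1.5, 0], [0, 0, 0]]
  ]
}}

```text
t: 2.1
tool_pos: [0.2241, 0.459, 0.4041]
orientation: [-1.451, -2.786, 0.002]
force: [0.7, -0.7, -0.2]
opening: 0.093
gripper_force: 0.0
```

Emit:
{"fn": "apply_moves", "kwargs": {
  "series": [
    [[-28.5, -1.5, 0], [0, 0, 0]],
    [[-28.5, -1.5, 0], [0, 0, 0]],
    [[-28.5, -1.5, 0], [0, 0, 0]],
    [[-28.5, -1.5, 0], [0, 0, 0]],
    [[-28.5, -1.5, 0], [0, 0, 0]],
    [[-28.5, -1.5, 0], [0, 0, 0]],
    [[-28.5, -1.5, 0], [0, 0, 0]],
    [[-28.5, -1.5, 0], [0, 0, 0]],
    [[-28.5, -1.5, 0], [0, 0, 0]],
    [[-28.5, -1.5, 0], [0, 0, 0]],
    [[-28.5, -1.5, 0], [0, 0, 0]],
    [[-28.5, -1.5, 0], [0, 0, 0]]
  ]
}}

```text
t: 3.1
tool_pos: [0.4053, 0.1683, 0.4045]
orientation: [-1.452, -2.786, 0.0]
force: [0.2, 0.2, 0.4]
opening: 0.0929
gripper_force: 0.0
```

Emit:
{"fn": "apply_moves", "kwargs": {
  "series": [
    [[-28.5, -1.5, 15], [0, 0, 0]],
    [[-28.5, -1.5, 15], [0, 0, 0]],
    [[-28.5, -1.5, 15], [0, 0, 0]],
    [[-28.5, -1.5, 15], [0, 0, 0]],
    [[-28.5, -1.5, 15], [0, 0, 0]],
    [[-28.5, -1.5, 15], [0, 0, 0]],
    [[0, 0, 15], [0, 0, 0]],
    [[0, 0, 15], [0, 0, 0]],
    [[0, 0, 0], [0, 0, 0]],
    [[0, 0, 0], [0, 0, 0]]
  ]
}}

```text
t: 3.93
tool_pos: [0.4949, 0.0243, 0.2837]
orientation: [-1.451, -2.783, 0.002]
force: [-0.5, -0.5, 0.7]
opening: 0.0929
gripper_force: 0.0
```

Run:
```python
from h import *
delta((.511,.001,.19),np.deg2rad(35))
im,d,c=cam("side");cv2.imwrite("pics/s1.png",cv2.resize(im[100:300,240:440],None,fx=3,fy=3))
s=robot.read_state();p=s["tool_pos"];R=Ro.from_rotvec(s["orientation"]).as_matrix()
print("fingertip centre px side (crop)",[(a-b)*3 for a,b in zip(proj(c,p+R[:,2]*.186),(240,100))],"puck",[(a-b)*3 for a,b in zip(proj(c,(.511,.001,.022)),(240,100))],s["q"])
```

```text
shift mm [-28.5   0.1  93.6]
turn [-0.0023 -0.0019 -0.0011]
t 3.9333 F [-0.54 -0.46  0.73] op 92.88 gf 0.0 [0.4949 0.0243 0.2837]
fingertip centre px side (crop) [np.float64(335.3314761793195), np.float64(234.11623888509322)] puck [np.float64(324.70746194371935), np.float64(272.6802478427819)] [-5.40533123e-02 -5.98990332e-02  1.90709008e+00  4.09247661e-05
  1.29508554e+00 -6.64268958e-01]
```

View pics/s1.png

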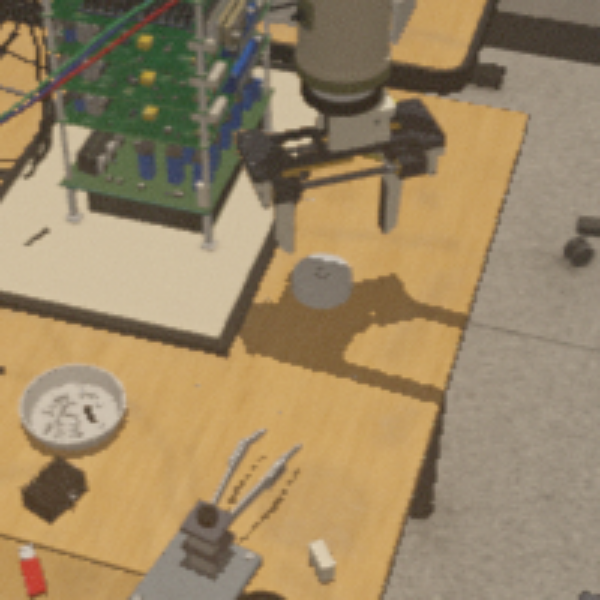

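The side view shows the gripper above and slightly beyond the gauge, whose centre is near crop (323,272), as predicted. The lane is clear, so I'll correct and go down.

Emit:
{"fn": "apply_moves", "kwargs": {
  "series": [
    [[-14.5, 0, 0], [-0.001, -0.001, 0]],
    [[-14, 0, 5], [-0.001, -0.001, 0]],
    [[0, 0, 15], [0, 0, 0]],
    [[0, 0, 15], [0, 0, 0]],
    [[0, 0, 15], [0, 0, 0]],
    [[0, 0, 15], [0, 0, 0]],
    [[0, 0, 12], [0, 0, 0]],
    [[0, 0, 10], [0, 0, 0]],
    [[0, 0, 5], [0, 0, 0]],
    [[0, 0, 0], [0, 0, 0]],
    [[0, 0, 0], [0, 0, 0]]
  ],
  "claw": 0.86
}}

```text
t: 4.9
tool_pos: [0.5124, 0.0009, 0.1931]
orientation: [1.45, 2.783, 0.001]
force: [-0.1, -0.7, 0.2]
opening: 0.08
gripper_force: 0.0
```

Run:
```python
from h import *
delta((.511,.001,.19),np.deg2rad(35))
```

```text
shift mm [ 0.9 -1.1  3.1]
turn [ 0.0022  0.0022 -0.0007]
t 4.9 F [-0.07 -0.72  0.22] op 80.01 gf 0.0 [0.5124 0.0009 0.1931]
```

Emit:
{"fn": "apply_moves", "kwargs": {
  "series": [
    [[0, 0, 2], [0, 0, 0]],
    [[0, 0, 0], [0, 0, 0]],
    [[0, 0, 0], [0, 0, 0]],
    [[0, 0, 0], [0, 0, 0]],
    [[0, 0, 0], [0, 0, 0]],
    [[0, 0, 0], [0, 0, 0]]
  ],
  "claw": 0.62,
  "newtons": 8
}}

```text
t: 5.4
tool_pos: [0.5124, 0.0009, 0.1913]
orientation: [1.45, 2.783, 0.002]
force: [-0.1, -0.3, 3.4]
opening: 0.0641
gripper_force: 8.0
```

Run:
```python
from h import *
delta((.483,.235,.191),np.deg2rad(-10))
im,d,c=cam("side");P=cloud(c,d);print(P[192,347])
```

```text
shift mm [208.7 110.    0. ]
turn [0.0034 0.0014 0.7846]
t 5.4 F [-0.06 -0.32  3.37] op 64.09 gf 8.002964431070723 [0.5124 0.0009 0.1913]
[0.51280554 0.00884175 0.02364426]
```

Emit:
{"fn": "apply_moves", "kwargs": {
  "series": [
    [[7, 3, 0], [0, 0, 0]],
    [[14, 6, 0], [0, 0, 0]],
    [[16, 6.5, 0], [0, 0, 0]],
    [[16, 6.5, 0], [0, 0, 0]],
    [[16, 6.5, 0], [0, 0, 0]],
    [[16, 6.5, 0], [0, 0, 0]],
    [[16, 6.5, 0], [0, 0, 0]],
    [[16, 6.5, 0], [0, 0, 0]],
    [[16, 6.5, 0], [0, 0, 0]],
    [[16, 6.5, 0], [0, 0, 0]],
    [[12, 5, 0], [0, 0, 0]],
    [[5, 2, 0], [0, 0, 0]]
  ]
}}

```text
t: 6.45
tool_pos: [0.4727, 0.1774, 0.1912]
orientation: [1.448, 2.783, 0.002]
force: [1.2, -5.9, 5.9]
opening: 0.0638
gripper_force: 8.0
```

Emit:
{"fn": "apply_moves", "kwargs": {
  "series": [
    [[0, 0, 0], [0, 0, 0.112]],
    [[0, 0, 0], [0, 0, 0.112]],
    [[0, 0, 0], [0, 0, 0.112]],
    [[0, 0, 0], [0, 0, 0.112]],
    [[0, 0, 0], [0, 0, 0.112]],
    [[0, 0, 0], [0, 0, 0.112]],
    [[0, 0, 0], [0, 0, 0.112]],
    [[0, 0, 0], [0, 0, 0]]
  ]
}}

```text
t: 7.12
tool_pos: [0.473, 0.1763, 0.1912]
orientation: [2.411, 2.009, 0.004]
force: [-0.9, -2.1, 5.8]
opening: 0.0637
gripper_force: 8.0
```

Run:
```python
from h import *
delta((.483,.235,.191),np.deg2rad(-10))
im,d,c=cam("top");im2,d2,c2=cam("side")
a=cv2.resize(im[195:245,215:325],None,fx=5,fy=5,interpolation=cv2.INTER_CUBIC);b=cv2.resize(im2[200:280,280:390],None,fx=3.7,fy=3.7,interpolation=cv2.INTER_CUBIC)
o=np.zeros((560,560,3),np.uint8);o[:250,:550]=a;o[255:255+b.shape[0],:b.shape[1]]=b[:305];cv2.imwrite("pics/c3.png",o)
```

```text
shift mm [59.5 -0.7  0.3]
turn [ 0.004  -0.0003 -0.0068]
t 7.1167 F [-0.87 -2.07  5.76] op 63.69 gf 8.010876496482524 [0.473  0.1763 0.1912]
```

View pics/c3.png

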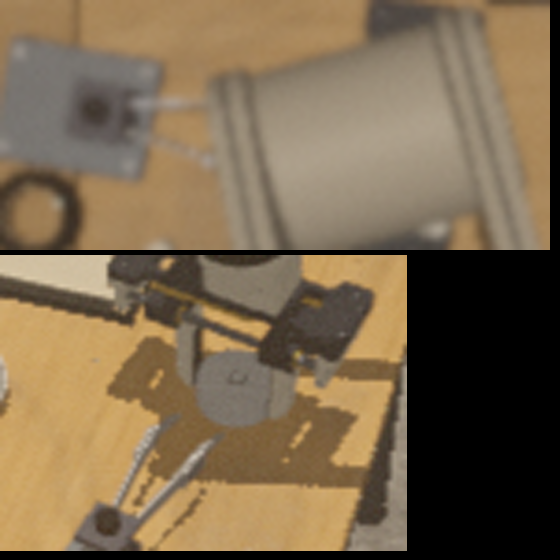

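The top view is hidden by the arm. In the side view the circle is at crop (238,378) and the tips are at (172,415) and (217,437), so the gauge is on the tweezers' axis. I'll slide most of the rest, then measure both in the same view.

Emit:
{"fn": "apply_moves", "kwargs": {
  "series": [
    [[5, 0, 0], [0, 0, 0]],
    [[8, 0, 0], [0, 0, 0]],
    [[8, 0, 0], [0, 0, 0]],
    [[8, 0, 0], [0, 0, 0]],
    [[8, 0, 0], [0, 0, 0]],
    [[6, 0, 0], [0, 0, 0]],
    [[3, 0, 0], [0, 0, 0]],
    [[0, 0, 0], [0, 0, 0]],
    [[0, 0, 0], [0, 0, 0]]
  ]
}}

```text
t: 7.97
tool_pos: [0.4808, 0.2216, 0.1912]
orientation: [2.403, 2.018, 0.003]
force: [-0.5, -3.5, 6.3]
opening: 0.0639
gripper_force: 8.0
```

Run:
```python
from h import *
c=robot.calibration("side")
print("circle before",ray(c,238/3.7+280,123/3.7+200,.022),"tcp .473 .1763")
delta((.483,.235,.191),np.deg2rad(-10))
im2,d2,c2=cam("side")
b=cv2.resize(im2[200:280,280:390],None,fx=7,fy=7,interpolation=cv2.INTER_CUBIC);cv2.imwrite("pics/c4.png",b)
```

```text
circle before [0.47193274 0.1767256  0.022     ] tcp .473 .1763
shift mm [13.5 -0.2  0.2]
turn [0.0037 0.0003 0.0009]
t 7.9667 F [-0.49 -3.54  6.3 ] op 63.91 gf 8.006294509686995 [0.4808 0.2216 0.1912]
```

View pics/c4.png

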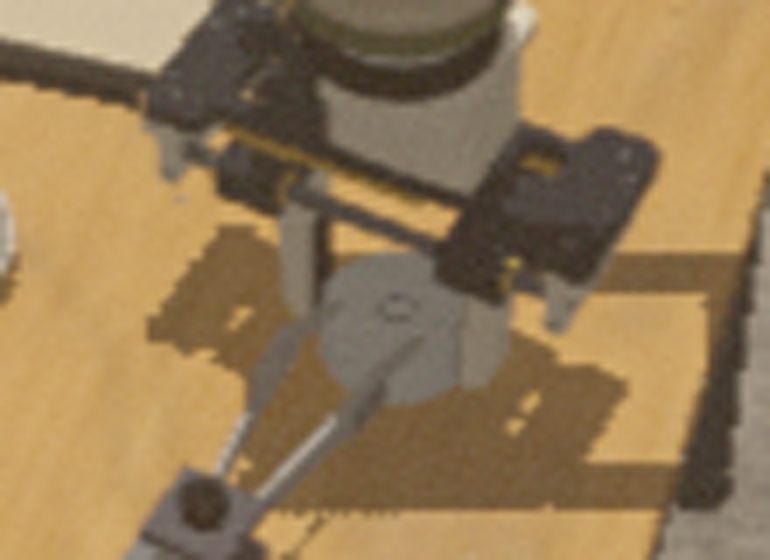

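Run:
```python
from h import *
c=robot.calibration("side");R=lambda u,v,z:ray(c,u/7+280-.43,v/7+200-.43,z)[:2]
print("circle",R(398,308,.022))
a,b=R(337,303,.0335),R(421,341,.0335);print("tips",a,b,(a+b)/2,np.linalg.norm(a-b),np.rad2deg(np.arctan2(*(b-a)[::-1])))
s=robot.read_state();q=np.array([.5,.30,.0])
for nm,sp in(("plate",(.482,.2345)),):
    print([ (np.array(proj(c,(*sp,z)))-[280-.43,200-.43])*7 for z in(.022,.0335)])
```

```text
circle [0.48194741 0.22076512]
tips [0.50283601 0.23519502] [0.46551899 0.2437716 ] [0.4841775  0.23948331] 0.038289909295077376 167.05647257872434
[array([387.64758218, 333.00964898]), array([387.80443331, 313.99548834])]
```

Emit:
{"fn": "apply_moves", "kwargs": {
  "series": [
    [[4, -0.5, 0], [0, 0, 0]],
    [[5, -0.5, 0], [0, 0, 0]],
    [[5, -0.5, 0], [0, 0, 0]],
    [[3, 0, 0], [0, 0, 0]],
    [[0, 0, 0], [0, 0, 0]],
    [[0, 0, 0], [0, 0, 0]],
    [[0, 0, 0], [0, 0, 0]]
  ]
}}

```text
t: 8.6
tool_pos: [0.4823, 0.2385, 0.1911]
orientation: [2.404, 2.018, 0.003]
force: [-0.5, -4.0, 6.3]
opening: 0.064
gripper_force: 8.0
```

Emit:
{"fn": "apply_moves", "kwargs": {
  "series": [
    [[0, 0, 0], [0, 0, 0]],
    [[0, 0, 0], [0, 0, 0]],
    [[0, 0, 0], [0, 0, 0]],
    [[0, 0, 0], [0, 0, 0]],
    [[0, 0, -5], [0, 0, 0]],
    [[0, 0, -15], [0, 0, 0]],
    [[0, 0, -20], [0, 0, 0]],
    [[0, 0, -20], [0, 0, 0]],
    [[0, 0, -20], [0, 0, 0]],
    [[0, 0, -20], [0, 0, 0]],
    [[0, 0, -20], [0, 0, 0]],
    [[0, 0, -20], [0, 0, 0]]
  ],
  "claw": 0.88
}}

```text
t: 9.6
tool_pos: [0.4816, 0.2383, 0.3319]
orientation: [2.404, 2.019, 0.003]
force: [0.3, -0.0, -0.3]
opening: 0.0818
gripper_force: 0.0
```

Emit:
{"fn": "apply_moves", "kwargs": {
  "series": [
    [[-25, 0, 0], [0, 0, 0]],
    [[-25, 0, 0], [0, 0, 0]],
    [[-25, 0, 0], [0, 0, 0]],
    [[-25, 0, 0], [0, 0, 0]],
    [[-25, 0, 0], [0, 0, 0]],
    [[-25, 0, 0], [0, 0, 0]],
    [[-25, 0, 0], [0, 0, 0]],
    [[-25, 0, 0], [0, 0, 0]],
    [[0, 0, 0], [0, 0, 0]]
  ]
}}

```text
t: 10.35
tool_pos: [0.4466, 0.0385, 0.3308]
orientation: [2.406, 2.015, 0.001]
force: [-0.4, 0.8, -0.2]
opening: 0.0818
gripper_force: 0.0
```

Run:
```python
from h import *
delta((.491,.284,.215),np.deg2rad(-10))
im,d,c=cam("top");im2,d2,c2=cam("side");np.savez("l.npz",t=im,s=im2,td=d,sd=d2)
a=cv2.resize(im[195:245,205:305],None,fx=7,fy=7,interpolation=cv2.INTER_CUBIC);b=cv2.resize(im2[225:300,280:380],None,fx=3.2,fy=3.2,interpolation=cv2.INTER_CUBIC)
o=np.zeros((595,700,3),np.uint8);o[:350,:700]=a;o[355:355+240,:320]=b;cv2.imwrite("pics/c5.png",o)
```

```text
shift mm [249.7   0.3 115.5]
turn [ 0.0031  0.0015 -0.0019]
t 10.35 F [-0.44  0.77 -0.18] op 81.79 gf 0.0 [0.4466 0.0385 0.3308]
```

View pics/c5.png

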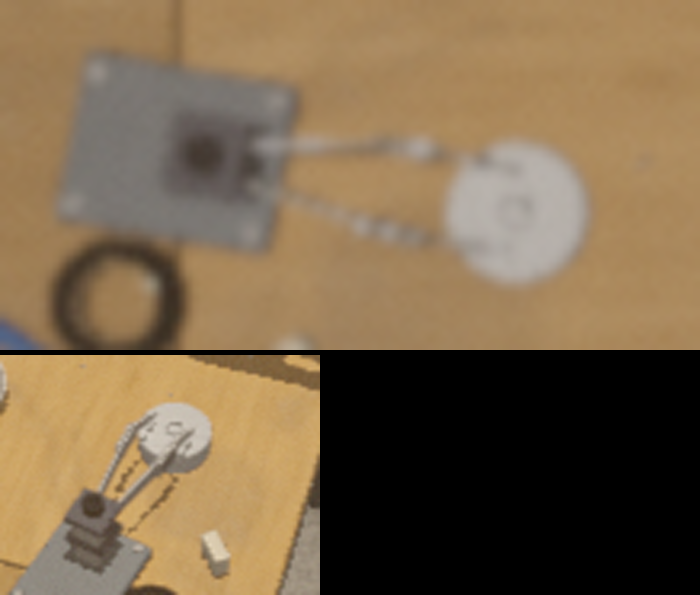

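The top crop shows the circle at (516,210), between tip ends at about (520,168) and (510,250). That looks central, so I'll check the numbers with height taken into account.

Run:
```python
from h import *
L=np.load("l.npz");c=robot.calibration("top");R=lambda u,v,z:ray(c,u/7+205-.43,v/7+195-.43,z)[:2]
print("circle",R(516,210,.022));a,b=R(521,168,.0335),R(511,250,.0335);print("tips",a,b,(a+b)/2,np.linalg.norm(a-b))
m=(cv2.cvtColor(L["t"],cv2.COLOR_BGR2HSV)[...,1]<70).astype(np.uint8);m[:, :268]=0;m[:212]=0;m[240:]=0;m[:,292:]=0
p=R(*np.array([[(516)],[210]]).ravel(),.022)
P=cloud(c,L["td"]);
for n,cc,D in(("t",c,L["td"]),("s",robot.calibration("side"),L["sd"])):
    P=cloud(cc,D).reshape(-1,3);w=(abs(P[:,0]-.482)<.05)&(abs(P[:,1]-.238)<.05);Q=P[w]
    k=Q[(Q[:,2]>.013)&(Q[:,2]<.026)];print(n,"puck",len(k),cv2.minEnclosingCircle((k[:,:2]*1000).astype(np.float32)))
    k=Q[(Q[:,2]>.0285)&(Q[:,2]<.05)];print("tip pts",k[np.argsort(k[:,1])][:12].round(4).tolist())
cs=robot.calibration("side");S=lambda u,v,z:ray(cs,u/3.2+280-.35,(v-355)/3.2+225-.35,z)[:2]
a,b=S(155,415,.0335),S(191,433,.0335);print("side circle",S(174,429,.022),"tips",a,b,(a+b)/2)
```

```text
circle [0.48021197 0.23735937]
tips [0.49875501 0.23374509] [0.46177466 0.23863282] [0.48026483 0.23618895] 0.037301959526044
t puck 289 ((480.4808044433594, 236.8442840576172), 31.719926834106445)
tip pts [[0.5007, 0.2371, 0.0311], [0.5006, 0.24, 0.0345], [0.5004, 0.2426, 0.0392], [0.4628, 0.2435, 0.0341], [0.5002, 0.245, 0.0459], [0.4628, 0.2464, 0.0366], [0.5002, 0.2481, 0.0466], [0.4628, 0.2494, 0.038], [0.5034, 0.2512, 0.0468], [0.4628, 0.2522, 0.0411], [0.5033, 0.2541, 0.0486], [0.4659, 0.2579, 0.0455]]
s puck 281 ((483.133544921875, 238.97276306152344), 33.37017822265625)
tip pts [[0.5011, 0.238, 0.0324], [0.5007, 0.2393, 0.0381], [0.5031, 0.2407, 0.0389], [0.5021, 0.2436, 0.0382], [0.4644, 0.2446, 0.0318], [0.5047, 0.2446, 0.0426], [0.464, 0.2464, 0.0382], [0.5039, 0.247, 0.0413], [0.5035, 0.2482, 0.0386], [0.4661, 0.249, 0.0403], [0.5057, 0.2501, 0.0441], [0.4685, 0.2501, 0.0407]]
side circle [0.48375566 0.23747111] tips [0.50123643 0.23676587] [0.46572926 0.24661035] [0.48348284 0.24168811]
```

Run:
```python
from h import *
L=np.load("l.npz");c=robot.calibration("top")
im=cv2.resize(L["t"],None,fx=8,fy=8,interpolation=cv2.INTER_CUBIC);h=cv2.cvtColor(im,cv2.COLOR_BGR2HSV)
up=lambda u,v:((u+.5)/8-.5,(v+.5)/8-.5)
x0,x1,y0,y1=[8*k for k in(208,250,199,234)]
m=(h[y0:y1,x0:x1,1]<75).astype(np.uint8);m=cv2.morphologyEx(m,cv2.MORPH_OPEN,np.ones((60,60)))
ct,_=cv2.findContours(m,0,1);k=max(ct,key=cv2.contourArea)[:,0]+[x0,y0];W=np.array([ray(c,*up(*q),.012)[:2] for q in k],np.float32)*1000
r=cv2.minAreaRect(W);print("plate",r,cv2.contourArea(W));M=cv2.moments(W);print(M["m10"]/M["m00"],M["m01"]/M["m00"])
x0,x1,y0,y1=[8*k for k in(264,296,208,242)]
m=(h[y0:y1,x0:x1,1]<75).astype(np.uint8);m=cv2.morphologyEx(m,cv2.MORPH_OPEN,np.ones((60,60)))
ct,_=cv2.findContours(m,0,1);k=max(ct,key=cv2.contourArea)[:,0]+[x0,y0];W=np.array([ray(c,*up(*q),.02)[:2] for q in k],np.float32)*1000
print("puck",cv2.minEnclosingCircle(W),cv2.fitEllipse(W))
```

```text
plate ((508.916259765625, 392.970947265625), (101.87675476074219, 80.98008728027344), 79.58216094970703) 7657.089864373673
509.4679367585848 393.70810429775344
puck ((480.4638977050781, 237.89410400390625), 35.435302734375) ((479.0562744140625, 237.44876098632812), (64.81915283203125, 66.78755950927734), 164.55453491210938)
```

The estimates agree to about 2 mm, so the gauge is placed. Next I'll go over the pads.

Emit:
{"fn": "apply_moves", "kwargs": {
  "series": [
    [[21, 0, 0], [0.003, 0.0015, 0]],
    [[21, 0, 0], [0, 0, 0.004]],
    [[21, 0, 0], [0, 0, 0]],
    [[21, 0, 0], [0, 0, 0]],
    [[21, 0, 0], [0, 0, 0]],
    [[21, 0, 0], [0, 0, 0]],
    [[21, 0, 0], [0, 0, 0]],
    [[21, 0, 0], [0, 0, 0]],
    [[21, 0, 0], [0, 0, 0]],
    [[21, 0, 0], [0, 0, 0]],
    [[21, 0, 0], [0, 0, 0]],
    [[21, 0, 0], [0, 0, 0]]
  ]
}}

```text
t: 11.45
tool_pos: [0.4912, 0.2919, 0.3308]
orientation: [-2.408, -2.016, -0.002]
force: [0.4, 0.1, 0.2]
opening: 0.0817
gripper_force: 0.0
```

Emit:
{"fn": "apply_moves", "kwargs": {
  "series": [
    [[0, 0, 10], [0, 0, 0]],
    [[0, 0, 10], [0, 0, 0]],
    [[0, 0, 0], [0, 0, 0]],
    [[0, 0, 0], [0, 0, 0]]
  ]
}}

```text
t: 11.78
tool_pos: [0.4908, 0.2889, 0.3092]
orientation: [-2.409, -2.014, 0.004]
force: [0.1, -0.9, 0.3]
opening: 0.0819
gripper_force: 0.0
```

Run:
```python
from h import *
delta((.491,.2875,.215),np.deg2rad(-10.4))
im2,d2,c2=cam("side")
b=cv2.resize(im2[190:310,260:380],None,fx=5,fy=5,interpolation=cv2.INTER_CUBIC);cv2.imwrite("pics/c6.png",b)
```

```text
shift mm [-1.3  0.7 94.2]
turn [-0.0029  0.0006  0.0035]
t 11.7833 F [ 0.08 -0.91  0.31] op 81.88 gf 0.0 [0.4908 0.2889 0.3092]
```

View pics/c6.png

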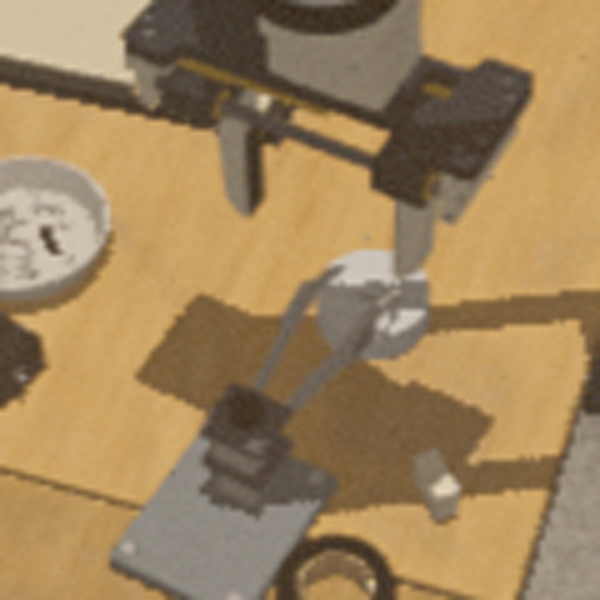

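The gripper straddles the tweezers with the pads below it, and nothing is in the way, so I'll descend and start closing.

Emit:
{"fn": "apply_moves", "kwargs": {
  "series": [
    [[-1.5, 0.5, 10], [-0.003, 0, 0.003]],
    [[0, 0, 15], [0, 0, 0]],
    [[0, 0, 15], [0, 0, 0]],
    [[0, 0, 15], [0, 0, 0]],
    [[0, 0, 15], [0, 0, 0]],
    [[0, 0, 12], [0, 0, 0]],
    [[0, 0, 8], [0, 0, 0]],
    [[0, 0, 4], [0, 0, 0]],
    [[0, 0, 0], [0, 0, 0]],
    [[0, 0, 0], [0, 0, 0]],
    [[0, 0, 0], [0, 0, 0]]
  ]
}}

```text
t: 12.75
tool_pos: [0.4926, 0.2882, 0.2179]
orientation: [2.412, 2.011, 0.007]
force: [0.1, 0.6, 0.8]
opening: 0.0818
gripper_force: 0.0
```

Emit:
{"fn": "apply_moves", "kwargs": {
  "series": [
    [[0, 0, 0], [0, 0, 0]],
    [[0, 0, 0], [0, 0, 0]],
    [[0, 0, 0], [0, 0, 0]],
    [[0, 0, 0], [0, 0, 0]],
    [[0, 0, 0], [0, 0, 0]],
    [[0, 0, 0], [0, 0, 0]],
    [[0, 0, 0], [0, 0, 0]],
    [[0, 0, 0], [0, 0, 0]]
  ],
  "claw": 0.5,
  "newtons": 8
}}

```text
t: 13.42
tool_pos: [0.4921, 0.288, 0.2169]
orientation: [2.412, 2.011, 0.005]
force: [-0.9, -0.2, 0.2]
opening: 0.0465
gripper_force: 0.0
```

Run:
```python
from h import *
for i in range(1):
    delta((.491,.2875,.215),np.deg2rad(-10.4));s=robot.read_state()
    print("F tool",Ro.from_rotvec(s["orientation"]).inv().apply(s["force"]).round(2),s["wrist_torque"])
```

```text
shift mm [-0.7 -1.   1.9]
turn [ 0.0028 -0.0015  0.0005]
t 13.4167 F [-0.87 -0.23  0.17] op 46.49 gf 0.0 [0.4921 0.288  0.2169]
F tool [-0.38 -0.82 -0.18] [-0.0725329   0.07592939  0.04996364]
```

Emit:
{"fn": "apply_moves", "kwargs": {
  "series": [
    [[0, 0, 2], [0, 0, 0]],
    [[0, 0, 0], [0, 0, 0]],
    [[0, 0, 0], [0, 0, 0]],
    [[0, 0, 0], [0, 0, 0]],
    [[0, 0, 0], [0, 0, 0]],
    [[0, 0, 0], [0, 0, 0]]
  ],
  "claw": 0.42,
  "newtons": 8
}}

```text
t: 13.92
tool_pos: [0.4922, 0.2879, 0.2149]
orientation: [2.412, 2.011, 0.005]
force: [0.2, -1.0, 0.9]
opening: 0.0392
gripper_force: 2.7
```

```bash
cat >> h.py <<'E'
def favg(n=12):
    f=[]
    for i in range(n):
        s=robot.read_state();f.append([*Ro.from_rotvec(s["orientation"]).inv().apply(s["force"]),s["opening"]*1000,s["gripper_force"]]);robot.read_camera("side")
    print("F tool, op, gf",np.mean(f,0).round(2),np.std(f,0).round(2))
E
python3 - <<'E'
from h import *
favg();delta((.491,.2875,.215),np.deg2rad(-10.4))
E
```

```text
F tool, op, gf [-1.39e+00 -3.00e-02 -1.57e+00  3.91e+01  2.70e+00] [0.57 0.55 0.47 0.23 0.01]
shift mm [-0.6 -1.  -0.1]
turn [ 0.0028 -0.0014  0.0005]
t 14.5167 F [ 0.23 -1.28  2.17] op 39.02 gf 2.699342519044876 [0.4921 0.2879 0.2149]
```

Emit:
{"fn": "apply_moves", "kwargs": {
  "series": [
    [[0, 0, 0], [0, 0, 0]],
    [[0, 0, 0], [0, 0, 0]],
    [[0, 0, 0], [0, 0, 0]],
    [[0, 0, 0], [0, 0, 0]]
  ],
  "claw": 0.37,
  "newtons": 8
}}

```text
t: 14.85
tool_pos: [0.4921, 0.2877, 0.2148]
orientation: [2.412, 2.011, 0.004]
force: [0.4, -5.1, 2.4]
opening: 0.0342
gripper_force: 3.9
```

Emit:
{"fn": "apply_moves", "kwargs": {
  "series": [
    [[0, 0, 0], [0, 0, 0]],
    [[0, 0, 0], [0, 0, 0]],
    [[0, 0, 0], [0, 0, 0]],
    [[0, 0, 0], [0, 0, 0]],
    [[0, 0, 0], [0, 0, 0]],
    [[0, 0, 0], [0, 0, 0]]
  ],
  "claw": 0.344,
  "newtons": 8
}}

```text
t: 15.35
tool_pos: [0.4922, 0.2876, 0.2149]
orientation: [2.412, 2.01, 0.004]
force: [-0.7, -4.8, 3.1]
opening: 0.0323
gripper_force: 4.8
```

Run:
```python
from h import *
favg(20);delta((.491,.2875,.215),np.deg2rad(-10.4))
im2,d2,c2=cam("side")
b=cv2.resize(im2[210:280,290:370],None,fx=7,fy=7,interpolation=cv2.INTER_CUBIC);cv2.imwrite("pics/c7.png",b)
```

```text
F tool, op, gf [-5.45  0.35 -3.31 32.15  4.84] [0.56 0.61 0.55 0.14 0.  ]
shift mm [-0.3 -1.1 -0.1]
turn [ 0.0028 -0.0008  0.0003]
t 16.35 F [-0.93 -4.66  3.69] op 32.07 gf 4.8391541093587875 [0.4922 0.2876 0.2149]
```

View pics/c7.png

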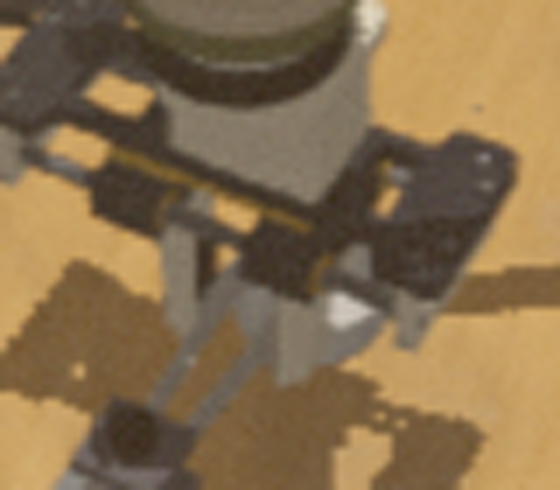

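The side view shows both fingers closed on the pads, with the gauge still under the tips. The opening is a steady 32.1 mm at 4.8 N with no sideways force. That implies a gap of about 14.2 mm, inferred from the opening because the arm hides the tips. I'll hand it in while holding.

```bash
python3 -c "
from h import *
print(robot.close_job())"
```

```text
the job is handed in; nothing more can be done
None
```

I slid the gauge under the tips without lifting it (its circle central to about 2 mm), squeezed the tweezers to 32.1 mm over the pads (a tip gap of about 14.2 mm, inferred from the gripper opening because the arm hid the tips), and handed the job in still holding at about 17 s.

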